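# Hold the folded lantern flush on its tilted bracket

### The arm

A 6-joint arm with a two-finger parallel gripper is mounted at the origin on the work surface. World frame = base frame: x ahead of the robot, y to its left, z up, the work surface at z = 0. Lengths are in m, angles in rad, forces in N, time in s.
With the tool pointing down it reaches from about 0.425 to 0.95 m from the base axis. Payload 3.5 kg.
Tool frame: the origin (TCP) lies midway between the tips of the shut fingers; the grasp point (between the pads) lies 19 mm behind it (ctrl.hold_point_z is the distance from the TCP to the grasp point, in m); z points along the fingers, y is the line along which they close (so a half turn about z gives the same grasp; the last joint's range is limited). The gripper opens to 85 mm and grips with 20 to 120 N. Pads are 22 mm wide; open, the fingers measure 114 mm over their backs; the gripper's body (76 mm by 85 mm) begins 54 mm behind the grasp point. The pads swing forward as they close: fully open they stand 13 mm farther back than shut.
Start: joints at [1.132, 0.286, 1.577, -0, 1.279, -0.15], TCP at [0.192, 0.647, 0.231] pointing down, gripper open.
Joint ranges: [-2.77, 2.77], [-0.9, 2.22], [0.21, 2.48], [-1.53, 4.67], [0.24, 2.81], [-2.84, 2.84]. Speed limits (rad/s): [2.79, 2.79, 3.14, 3.14, 3.14, 3.14].

### API

Orientations are given as a unit quaternion [x, y, z, w].
In Python, from plant import readout, cams, sign_off, ctrl gives the robot as it stands. The module is installed in compiled form; this text tells all that it offers.
- The arm moves only by the tool step_arm, never from a script. Its argument "increments" is a list of rows, each a list of 2 entries, a list of its own where there are three numbers: the shift along the world's x, y, z in mm, then the turn, a rotation vector about the world's x, y, z in rad. In form: [[[x, y, z], [rx, ry, rz]], ...]. A call has 1 to 8 rows; each row shifts and turns the commanded pose from where the row before left it; what a row does not reach is not made up. A row lasts 1/12 s, in which the tool goes at most 41.7 mm and 7.16 degrees, less where a joint would pass 70% of its speed; a pose out of reach is approached as far as the arm can. A call is refused whole if a number of a shift passes 41.7 or a number of a turn 0.125, either way. A call with a gripper value outside its range is refused whole. "fingers" is the opening, from -1 (shut) to 1 (fully open), set as the call begins (left out, the last holds). The fingers move at their own pace and stop on an object; "grip_force" is the grip in N (left out, the last holds). Time passes only in rows, so rows that do not move let the fingers close. It gives the time, the measured TCP pose, the force, the opening and the grip force at its end, in the units of the state.
- readout.get_state(): the state, without advancing time (a new reading comes with each control period).
- cams.read_camera(name): name is "side" or "top"; returns the picture (420x560x3 uint8, red, green, blue); there is no depth.
- cams.get_calibration(name): a dict with "fx", "fy", "cx", "cy" (pixels), "eye" and "rotation" of the camera in the world. Camera axes: x right, y up, looking along -z (the intrinsics and any distortion apply to the point x, -y, -z); pixel columns grow to the right and rows downward; lengths in m; the calibration is good to about 2 mm. A picture is of the moment at which its call begins. get_calibration takes no time and is no camera call.
- sign_off(): hands the job in; it is judged then, once.
The state is a dict: "time": time; "qpos": joint angles; "dq": joint speeds; "joint_efforts": joint torques, N m; "eef_pos": TCP position; "tcp_rot": TCP orientation; "contact_force": force on the tool from outside, world axes, zero at the start; "wrist_torque": the same for the moment, N m; "opening": opening from 0.0 (shut) to 1.0 (fully open); "finger_force": force on a finger pad.
Only numpy, scipy, OpenCV 4.12 (cv2) and the standard library are available. Lean on these libraries where they do the work, as an engineer would, in place of code of your own. Each camera call takes 0.05 s, during which the arm holds its last target. There are 200 camera calls.

### The job

Pick up the folded lantern by the bar on its top and offer it up to the sloping bracket as for gluing: its flat base flush on the middle of the sprung plate, the bar pointing up the slope. Press gently until the plate has sunk about half its travel and finish holding it there, still gripped and pressed, as one does while glue takes. Do not bottom the plate, do not push the bracket out of its angle, and leave the other things where they are.

Things in the scene. Friction and masses are not known exactly. Their poses are not given: they have to be found in the camera images.
- lantern: Loose folded camping lantern, about 0.22 kg: upright round puck 84 mm across, 30 mm high, white, grey base rim, standing on the deck. A flat grey grip bar on its top, 56 mm long (along its x), 14 mm thick (y), reaches from 30 to 66 mm above the base. Origin: centre of the flat underside; z up. Half a turn about z looks the same.
- bracket: Fixed bracket: dark steel foot 130 (x) by 150 (y) by 8 mm with two upright cheeks at y = -67 and +67 mm, 106 mm tall, carrying a tilting head on an axis along its y, 97 mm above the deck. Origin: centre of the foot's underside. The head slopes up towards the bracket's +x, away from the robot.
- plate_face (a point): Centre of the upper face of the sprung pressure plate on the tilting head: aluminium, 100 by 100 mm, 4 mm thick; it lies 10 mm off the tilt axis. Axes turn with the plate: z square out of the face (up and back towards the robot), x up the slope, y level along the tilt axis. Moves with the plate.
- pressure_plate (a joint): How far the plate is pressed in along its own -z, m: 0 out, 0.014 bottomed. Spring about 1 N per mm; the lantern's weight alone sinks it 2 to 3 mm. About half the travel is 0.007 (a press of some 7 N in all).
- bracket_head (a joint): Tilt of the head, rad: 0 is level, larger lifts the edge farther from the robot. Starts between 0.40 and 0.68. A stiff friction hinge holds it; a gentle push near the plate's middle does not move it.
- head_edge (a point): Middle of the upper edge of the tilting head, behind the sprung plate: 50 mm up the slope from the tilt axis and 12 mm below it. Shows if the head was moved.
- mug: Bystander: white ceramic mug, 78 mm across, 88 mm tall, with a handle. Origin: centre of its underside.
- canister: Bystander: steel tea canister, 72 mm across, 125 mm tall. Origin: centre of its underside.
- melamine_plate: Bystander: white plate lying flat, 190 mm across, 20 mm high. Origin: centre of its underside.
- softener: Bystander: white bottle, 68 mm across, 190 mm tall. Origin: centre of its underside.
- brush: Bystander: hand brush lying flat.
- tin_case: Bystander, fixed: shut hinged tin case, 150 by 210 mm and about 80 mm tall with a knob on its lid, at the back of the deck. Origin: centre of its underside.
Mind the look-alikes: they are no part of the job. Leave any pink, purple or turquoise look-alike of the lantern alone.

How it is judged:
By the outcome, as a careful person would: the job done as asked, in the order asked, and still so for the second after the job is handed in, while the arm keeps its last pose, push and grip.
It also fails if it takes over 42 s, if anything falls off the work surface, if the arm or the gripper's body presses on something with over 40 N, if the wrist force passes 120 N, or if a joint passes its speed limit or range.

## Working session

There is one attempt and no reset: what is moved stays moved. The work goes in short steps, Python scripts to look and compute and a tool call to move; the robot and the scene stay as the last step left them, time stands still between calls to the robot, and variables do not carry over. Pictures are saved under pics/ and viewed, at most 10 in all, crops included, and the job is handed in when it is done.

Besides the shell and the picture viewer there is one more tool, called after "Emit:" as name(argument=value, ...) on one line, values as JSON. step_arm: Moves the arm, as the interface text tells. Its arguments: {"type":"object","properties":{"increments":{"type":"array","items":{"type":"array"}},"fingers":{"type":"number"},"grip_force":{"type":"number"}},"required":["increments"]}

```bash
mkdir -p pics
python3 - <<'E'
from plant import readout,cams,ctrl
import cv2
s=readout.get_state();print(s, ctrl.hold_point_z)
for n in("top","side"):
    cv2.imwrite(f"pics/{n}0.png",cams.read_camera(n)[:,:,::-1]);print(n,cams.get_calibration(n))
E
```

```text
{'time': 0.0, 'qpos': array([ 1.13198520e+00,  2.87185803e-01,  1.57820112e+00,  1.97518262e-06,
        1.27858624e+00, -1.50030296e-01]), 'dq': array([-1.00759798e-03, -8.82677057e-04,  3.51286440e-04, -2.05248525e-03,
        2.20497367e-04, -1.20167871e-05]), 'joint_efforts': array([-8.47555511e-04, -4.05989707e+01, -2.92617559e+01, -2.23773991e-04,
        6.05007517e-03, -7.31332136e-06]), 'eef_pos': array([0.19193448, 0.64644424, 0.22992069]), 'tcp_rot': array([ 1.43889397e-01,  9.89593060e-01, -1.13876548e-03, -3.46299800e-04]), 'contact_force': array([-0.59200428, -0.45340214,  0.16144938]), 'wrist_torque': array([ 0.04740797,  0.00623268, -0.04788422]), 'finger_force': 0.0, 'opening': 0.9967641442962737} 0.0187
top {'fx': 394.21158301885913, 'fy': 394.21158301885913, 'cx': 276.39610256464715, 'cy': 214.05993953225055, 'eye': array([ 0.40967598, -0.00272349,  1.36918667]), 'rotation': array([ 0.04401671, -0.0416984 , -0.69950056,  0.71205529])}
side {'fx': 498.11415223979304, 'fy': 498.11415223979304, 'cx': 281.6809793820023, 'cy': 213.60315773454417, 'eye': array([-0.10967165, -0.65915216,  1.15243822]), 'rotation': array([ 0.32760974, -0.14433151, -0.36056547,  0.86129717])}
```

View pics/top0.png

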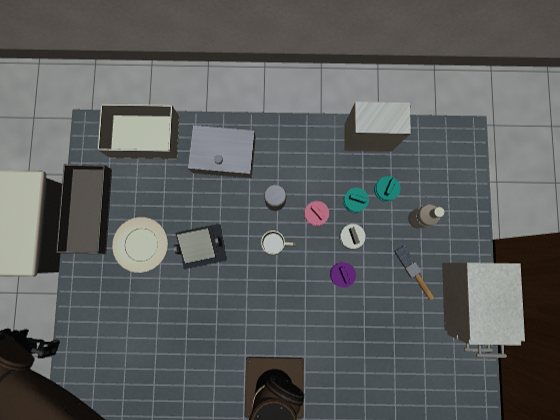

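View pics/side0.png

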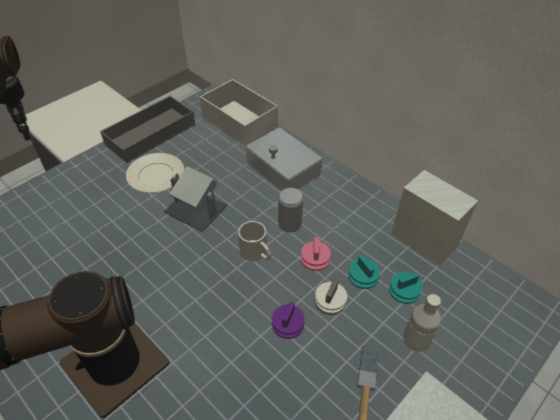

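The white lantern is at top (353,237) and side (331,297). The pink (317,212), purple (343,275) and two turquoise ones (357,200), (388,188) are look-alikes. Only the white one with a grey bar fits the description. The bracket is at top (200,246) and side (193,190). I'll confirm these in an enlarged crop.

```bash
cat > h.py <<'E'
import numpy as np,cv2
from scipy.spatial.transform import Rotation as R
from plant import cams,readout
C={n:cams.get_calibration(n) for n in("top","side")}
def ray(n,u,v):
    c=C[n];d=R.from_quat(c["rotation"]).apply([(u-c["cx"])/c["fx"],-(v-c["cy"])/c["fy"],-1.]);return np.array(c["eye"]),d/np.linalg.norm(d)
def on(n,u,v,z):
    e,d=ray(n,u,v);return e+d*(z-e[2])/d[2]
def tri(a,b):
    (e,d),(f,g)=ray("top",*a),ray("side",*b)
    t=np.linalg.lstsq(np.c_[d,-g],f-e,rcond=None)[0];p,q=e+t[0]*d,f+t[1]*g
    return (p+q)/2,np.linalg.norm(p-q)
def proj(n,p):
    c=C[n];q=R.from_quat(c["rotation"]).inv().apply(np.array(p)-c["eye"]);return c["cx"]-c["fx"]*q[0]/q[2],c["cy"]+c["fy"]*q[1]/q[2]
E
python3 - <<'E'
from h import *
t=cv2.imread("pics/top0.png");s=cv2.imread("pics/side0.png")
def crop(i,u,v,r,k):return cv2.resize(i[v-r:v+r,u-r:u+r],None,fx=k,fy=k,interpolation=cv2.INTER_CUBIC)
cr=[crop(t,353,237,20,7),crop(s,331,295,20,7),crop(t,200,246,28,5),crop(s,195,195,35,4)]
cv2.imwrite("pics/c.png",np.vstack([np.hstack(cr[:2]),np.hstack(cr[2:])]))
for n,i,(u,v) in(("top",t,(353,237)),("side",s,(331,297))):
    g=i[v-22:v+22,u-22:u+22];m=(g.min(2)>110).astype(np.uint8)
    c=max(cv2.findContours(m,0,2)[0],key=cv2.contourArea);h=cv2.convexHull(c);e=cv2.fitEllipse(h)
    x,y=e[0][0]+u-22,e[0][1]+v-22;print(n,x,y,e[1:],on(n,x,y,.03))
    hm=cv2.fillConvexPoly(np.zeros_like(m),h,1);hm=cv2.erode(hm,np.ones((3,3)))
    d=((g.max(2)<90)&(hm>0)).astype(np.uint8);p=np.argwhere(d)[:,::-1]
    print(len(p),cv2.minAreaRect(p.astype(np.float32)),p.mean(0)+[u-22,v-22])
E
```

```text
top 353.8379821777344 234.0311622619629 ((24.89458465576172, 50.173038482666016), 178.32315063476562) [ 0.50912488 -0.26133009  0.03      ]
85 ((24.5, 19.0), (32.0, 13.0), 90.0) [356.21176471 234.44705882]
side 329.07626152038574 293.90941619873047 ((33.037513732910156, 45.34437561035156), 122.90250396728516) [ 0.50606374 -0.25326474  0.03      ]
64 ((22.143835067749023, 16.616439819335938), (6.554304122924805, 22.354860305786133), 20.556045532226562) [330.6875   294.421875]
```

View pics/c.png

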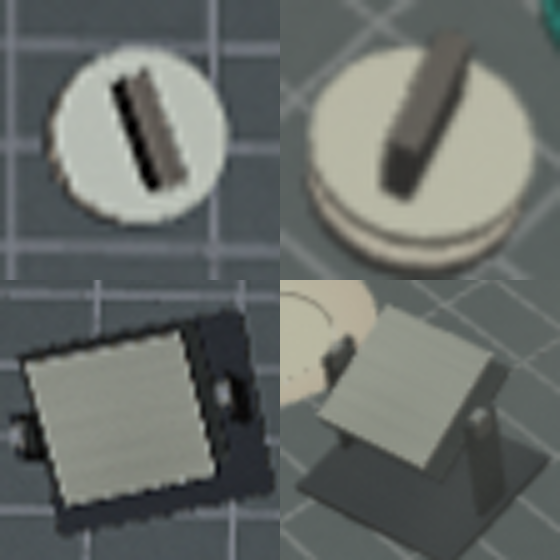

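The crop confirms the white lantern with its grey bar: puck top face centre at about top (353.2,235.9) and side (331,295.3). The plate's four corners show clearly in both views, so I'll triangulate them.

```bash
cat > m.py <<'E'
from h import *
f=lambda p,k,o:((p[0]+.5)/k-.5+o[0],(p[1]+.5)/k-.5+o[1])
T=[f(p,7,(333,217)) for p in[(141,133)]];S=[f(p,7,(311,275)) for p in[(140,142)]]
print("puck",on("top",*T[0],.03),on("side",*S[0],.03),tri(T[0],S[0]))
a=on("top",*f((140,73),7,(333,217)),.066);b=on("top",*f((176,185),7,(333,217)),.066)
print("bar top",(a+b)/2,np.linalg.norm(a-b),np.degrees(np.arctan2(*(a-b)[1::-1])))
a=on("side",*f((452-280,37),7,(311,275)),.066);b=on("side",*f((403-280,148),7,(311,275)),.066)
print("bar side",(a+b)/2,np.linalg.norm(a-b),np.degrees(np.arctan2(*(a-b)[1::-1])))
t=[f(p,5,(172,218)) for p in[(22,82),(182,50),(216,193),(66,228)]]
s=[f(p,4,(160,160)) for p in[(105,25),(217,77),(148,190),(40,138)]]
r=[tri(a,b) for a,b in zip(t,s)];P=np.array([x for x,_ in r]);print(P.round(4),[round(e,4) for _,e in r])
c=P.mean(0);x=(P[0]+P[1]-P[2]-P[3])/2;y=(P[0]+P[3]-P[1]-P[2])/2
print("plate",c,np.linalg.norm(x),np.linalg.norm(y),"yaw",np.degrees(np.arctan2(-y[0],y[1])),np.degrees(np.arctan2(x[1],x[0])),"tilt",np.arctan2(x[2],np.hypot(*x[:2])), "ytilt",y[2]/.1)
E
python3 m.py
```

```text
puck [ 0.50381514 -0.25748316  0.03      ] [ 0.50661348 -0.25800254  0.03      ] (array([ 0.50459406, -0.25795447,  0.03183949]), np.float64(0.002410648208294223))
bar top [ 0.50338414 -0.25865212  0.066     ] 0.05525411563844763 17.5584798449755
bar side [ 0.50549056 -0.25872396  0.066     ] 0.05338594000782843 20.623429983630196
[[0.4932 0.318  0.1254]
 [0.5163 0.2172 0.1239]
 [0.4279 0.1981 0.0833]
 [0.4037 0.2939 0.0857]] [np.float64(0.0027), np.float64(0.0049), np.float64(0.0072), np.float64(0.0071)]
plate [0.46028375 0.25679513 0.10454561] 0.09997194779116737 0.10112325913863078 yaw 13.532132019845193 13.689463427841135 tilt 0.41339368118463926 ytilt 0.01938049145925491
```

```bash
cat >> m.py <<'E'
from scipy.optimize import least_squares
def corners(p,L=(.0,.0)):
    cx,cy,yaw,ti=p; M=R.from_euler("zy",[yaw,-ti]).as_matrix()
    o=np.array([cx,cy,.097])+.010*M[:,2]
    return o,M,[o+M@[a,b,0] for a,b in((.05,.05),(.05,-.05),(-.05,-.05),(-.05,.05))]
def res(p):
    o,M,c=corners(p);return np.concatenate([np.subtract(proj("top",q),u) for q,u in zip(c,t)]+[np.subtract(proj("side",q),u) for q,u in zip(c,s)])
f=least_squares(res,[.46,.257,.237,.41])
o,M,c=corners(f.x);print("fit axis xy,yaw,tilt",f.x,"face",o,"rms",np.sqrt((f.fun**2).mean()));print(f.fun.reshape(2,4,2).round(1))
E
python3 m.py|tail -9
```

```text
[[[ 1.4 -0.7]
  [-0.2 -0.4]
  [ 0.9 -0.1]
  [ 1.  -1.2]]

 [[ 0.6  1.2]
  [-1.5 -1.3]
  [-1.9 -1.1]
  [-0.7  0.4]]]
```

Emit:
step_arm(increments=[[[10,-38,5],[0,0,0.02]],[[12,-38,5],[0,0,0.02]],[[14,-38,0],[0,0,0.02]],[[16,-36,0],[0,0,0.02]],[[16,-36,0],[0,0,0.02]],[[16,-36,0],[0,0,0.02]],[[16,-36,0],[0,0,0.02]],[[16,-36,0],[0,0,0.02]]], fingers=0.3)

```text
time: 0.77
eef_pos: [0.3082, 0.3512, 0.2408]
tcp_rot: [0.064, 0.998, -0.0, -0.0]
contact_force: [0.5, -0.3, -0.9]
opening: 0.654
finger_force: 0.0
```

Emit:
step_arm(increments=[[[22,-35,0],[0,0,0.028]],[[22,-35,0],[0,0,0.028]],[[20,-36,0],[0,0,0.028]],[[18,-37,0],[0,0,0.028]],[[16,-38,0],[0,0,0.028]],[[16,-38,0],[0,0,0.028]],[[14,-38,0],[0,0,0.028]],[[14,-38,0],[0,0,0.028]]])

```text
time: 1.43
eef_pos: [0.4502, 0.0561, 0.2411]
tcp_rot: [-0.048, 0.999, 0.0, -0.0]
contact_force: [1.2, 1.0, 0.0]
opening: 0.652
finger_force: 0.0
```

Emit:
step_arm(increments=[[[10,-39,0],[0,0,0.028]],[[10,-39,0],[0,0,0.028]],[[8,-39,0],[0,0,0.028]],[[8,-39,0],[0,0,0.028]],[[6,-39,0],[0,0,0.028]],[[6,-39,-15],[0,0,0.028]],[[4,-36,-15],[0,0,0.028]],[[0,-30,-20],[0,0,0.028]]])

```text
time: 2.1
eef_pos: [0.5028, -0.2446, 0.1919]
tcp_rot: [-0.159, 0.987, -0.001, 0.001]
contact_force: [-0.2, 0.1, -0.0]
opening: 0.652
finger_force: 0.0
```

```bash
python3 m.py|grep fit; python3 -c "
from h import *
s=readout.get_state();print(s['time'],s['eef_pos'],s['qpos'])
p=s['eef_pos'];r=R.from_quat(s['tcp_rot']).as_matrix();print(r.round(3),np.degrees(np.arctan2(r[1,1],r[0,1])))"
```

```text
fit axis xy,yaw,tilt [0.46389912 0.25602829 0.22377242 0.39586933] face [0.46004301 0.25602829 0.10622662] rms 1.035537802914044
2.1 [ 0.50281239 -0.2445748   0.19193668] [-6.34092583e-01  6.66724737e-02  1.90251538e+00 -1.84151250e-04
  1.16927536e+00 -2.52425106e+00]
[[-0.949 -0.314  0.002]
 [-0.314  0.949 -0.002]
 [-0.002 -0.003 -1.   ]] 108.30208469545022
```

```bash
sed -i 's/"zy"/"ZY"/' m.py; python3 m.py|tail -10
python3 - <<'E'
from h import *
import cv2
t=cams.read_camera("top");s=cams.read_camera("side")
k=lambda i,u,v,r:cv2.resize(i[v-r:v+r,u-r:u+r],(400,400),interpolation=cv2.INTER_CUBIC)
cv2.imwrite("pics/g1.png",np.hstack([k(t,353,237,40),k(s,331,280,50)])[:,:,::-1])
p=readout.get_state()['eef_pos'];print(proj("top",p),proj("side",p),proj("top",[.5045,-.258,.066]),proj("side",[.5045,-.258,.066]))
E
```

```text
fit axis xy,yaw,tilt [0.46409055 0.25694458 0.2346156  0.42618443] face [0.46006981 0.25598355 0.1061055 ] rms 0.755914012570318
[[[ 1.1 -0.2]
  [ 0.1 -0.6]
  [ 1.  -0.7]
  [ 0.7 -1. ]]

 [[-0.1  0.2]
  [-1.2 -0.7]
  [-1.2 -0.1]
  [-1.1 -0.1]]]
(np.float64(358.2067323000083), np.float64(233.32125752619697)) (np.float64(329.9240427147333), np.float64(257.58553476174507)) (np.float64(354.9371099232003), np.float64(234.63974908020202)) (np.float64(331.22612091189376), np.float64(287.7476800144941))
```

View pics/g1.png

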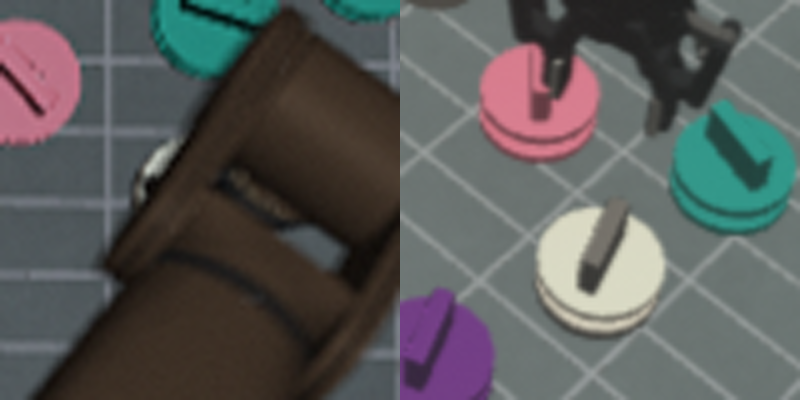

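Emit:
step_arm(increments=[[[2,-13,-20],[0,0,0]],[[0,0,-30],[0,0,0]],[[0,0,-30],[0,0,0]],[[0,0,-20],[0,0,0]],[[0,0,0],[0,0,0]]])

```text
time: 2.62
eef_pos: [0.5009, -0.2513, 0.0863]
tcp_rot: [-0.159, 0.987, 0.004, -0.004]
contact_force: [-1.0, 0.4, -0.8]
opening: 0.646
finger_force: 0.0
```

Run:
```python
from h import *
s=cams.read_camera("side")
p=readout.get_state()['eef_pos'];u=proj("side",p);print(p,u)
cv2.imwrite("pics/g2.png",cv2.resize(s[255:315,290:370],(800,600),interpolation=cv2.INTER_CUBIC)[:,:,::-1])
print(proj("side",[.5045,-.258,.066]),proj("side",[.5145,-.258,.066]),proj("side",[.5045,-.248,.066]))
```

```text
[ 0.50249728 -0.25244359  0.08907146] (np.float64(329.8426123990795), np.float64(281.89917296979417))
(np.float64(331.22612091189376), np.float64(287.7476800144941)) (np.float64(333.7262035358652), np.float64(285.44519365271094)) (np.float64(328.29721076188906), np.float64(285.463506364022))
```

View pics/g2.png

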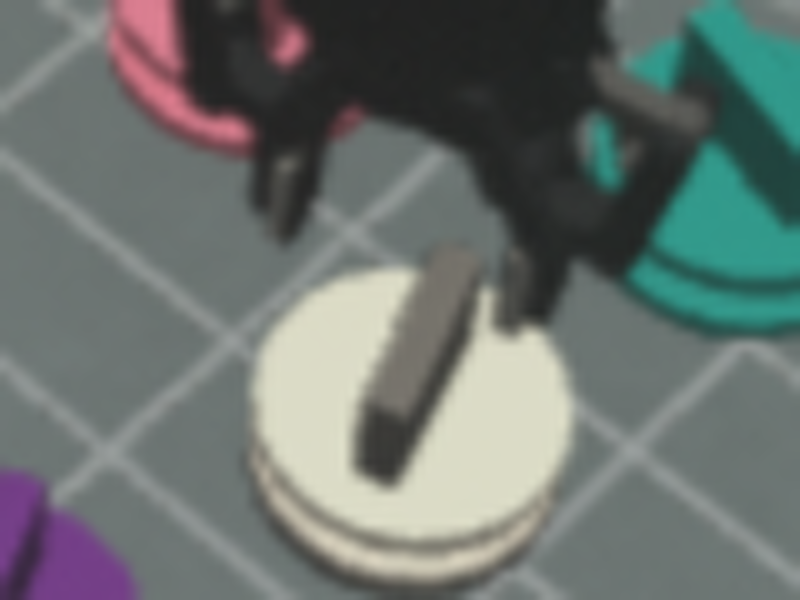

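Emit:
step_arm(increments=[[[2,-6,0],[0,0,0]],[[0,0,-15],[0,0,0]],[[0,0,0],[0,0,0]],[[0,0,0],[0,0,0]]])

```text
time: 3.0
eef_pos: [0.5069, -0.2609, 0.0781]
tcp_rot: [-0.159, 0.987, -0.001, 0.001]
contact_force: [-0.1, 0.1, 0.6]
opening: 0.65
finger_force: 0.0
```

Emit:
step_arm(increments=[[[-2,1.5,-15],[0,0,0]],[[0,0,-15],[0,0,0]],[[0,0,-9],[0,0,0]],[[0,0,-4.5],[0,0,0]],[[0,0,0],[0,0,0]],[[0,0,0],[0,0,0]]])

```text
time: 3.5
eef_pos: [0.5046, -0.2593, 0.0338]
tcp_rot: [-0.159, 0.987, -0.0, 0.0]
contact_force: [0.7, -0.1, -0.3]
opening: 0.652
finger_force: 0.0
```

Emit:
step_arm(increments=[[[0,0,0],[0,0,0]],[[0,0,0],[0,0,0]],[[0,0,0],[0,0,0]],[[0,0,0],[0,0,0]],[[0,0,0],[0,0,0]],[[0,0,0],[0,0,0]]], fingers=-1, grip_force=50)

```text
time: 4.0
eef_pos: [0.5047, -0.2594, 0.0338]
tcp_rot: [-0.159, 0.987, -0.001, 0.001]
contact_force: [0.4, 0.2, 2.8]
opening: 0.158
finger_force: 49.3
```

Emit:
step_arm(increments=[[[0,0,10],[0,0,0]],[[0,0,20],[0,0,0]],[[0,0,40],[0,0,0]],[[0,0,40],[0,0,0]],[[0,0,40],[0,0,0]],[[0,0,30],[0,0,0]],[[0,0,0],[0,0,0]],[[0,0,0],[0,0,0]]])

```text
time: 4.67
eef_pos: [0.5048, -0.2594, 0.2156]
tcp_rot: [-0.159, 0.987, -0.002, 0.002]
contact_force: [0.1, 0.5, -2.7]
opening: 0.158
finger_force: 49.2
```

Run:
```python
from h import *
s=cams.read_camera("side");st=readout.get_state()
p=st['eef_pos'];r=R.from_quat(st['tcp_rot']);u=proj("side",p);print(st['time'],p,st['contact_force'],st['opening'],u)
u0=int(u[0])-40;v0=int(u[1])-25;print(u0,v0)
cv2.imwrite("pics/g3.png",cv2.resize(s[v0:v0+60,u0:u0+80],(800,600),interpolation=cv2.INTER_CUBIC)[:,:,::-1])
print([proj("side",p+[0,0,-h]) for h in(.004,.034)])
```

```text
4.7167 [ 0.50360269 -0.25853023  0.21278287] [-0.86659524  0.56865638 -2.38839274] 0.15746296207045443 (np.float64(336.49794725587026), np.float64(253.5659996359027))
296 228
[(np.float64(336.3393349001479), np.float64(254.59083446000415)), (np.float64(335.17468671563216), np.float64(262.1159229808971))]
```

View pics/g3.png

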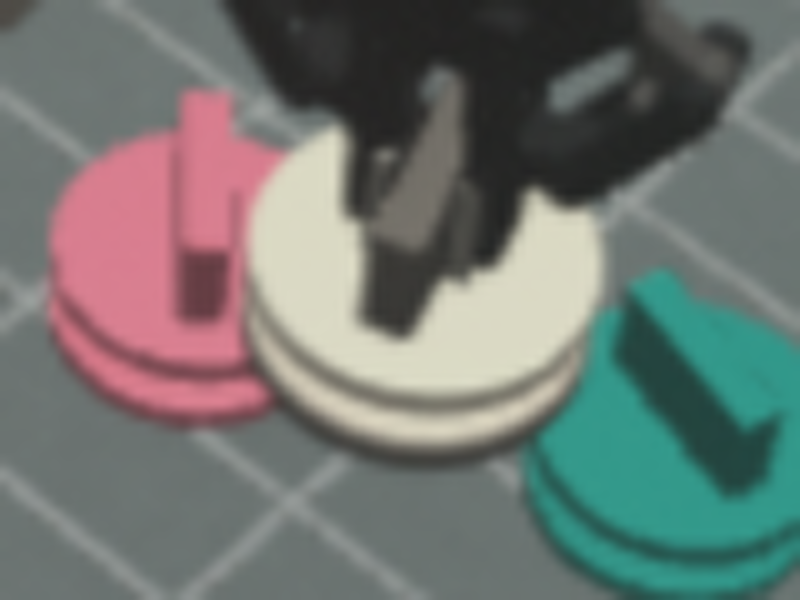

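Emit:
step_arm(increments=[[[0,38,2],[0,0,0]],[[0,38,2],[0,0,0]],[[0,38,2],[0,0,0]],[[0,38,2],[0,0,0]],[[0,38,2],[0,0,0]],[[0,38,2],[0,0,0]],[[0,38,0],[0,0,0]],[[0,38,0],[0,0,0]]])

```text
time: 5.38
eef_pos: [0.502, 0.047, 0.2219]
tcp_rot: [-0.159, 0.987, 0.001, -0.003]
contact_force: [1.1, 1.0, -1.7]
opening: 0.157
finger_force: 49.4
```

```bash
cat > g.py <<'E'
from h import *
import sys
F=np.array([.4601,.2560,.1061]);yaw,ti=.2346,.42
def go(d,F=F,yaw=yaw,ti=ti):
    M=R.from_euler("ZY",[yaw,-ti]).as_matrix();n=M[:,2];y=M[:,1]
    T=np.c_[np.cross(y,-n),y,-n];s=readout.get_state();A=R.from_quat(s['tcp_rot'])
    p=F+d*n
    print(s['time'],"F",s['contact_force'].round(2),"f.n",(s['contact_force']@n).round(2),"q",s['qpos'].round(2),s['eef_pos'].round(4))
    print("d now",((s['eef_pos']-F)@M).round(4),"shift mm",((p-s['eef_pos'])*1e3).round(1),"rotvec",(R.from_matrix(T)*A.inv()).as_rotvec().round(4),"n",n.round(3))
if __name__=="__main__":go(float(sys.argv[1]))
E
python3 g.py .104
```

```text
5.3833 F [ 1.07  1.04 -1.72] f.n -2.09 q [-0.11 -0.08  2.    0.    1.24 -2.  ] [0.502  0.047  0.2219]
d now [ 0.04   -0.213   0.1089] shift mm [-83.1 199.1 -20.8] rotvec [ 0.114  -0.4099 -0.0835] n [-0.397 -0.095  0.913]
```

Emit:
step_arm(increments=[[[-8,27,0],[0.0142,-0.0512,-0.0104]],[[-8,27,0],[0.0142,-0.0512,-0.0104]],[[-10,27,0],[0.0142,-0.0512,-0.0104]],[[-10,27,0],[0.0142,-0.0512,-0.0104]],[[-10,26,0],[0.0142,-0.0512,-0.0104]],[[-12,25,0],[0.0142,-0.0512,-0.0104]],[[-12,20,-10],[0.0142,-0.0512,-0.0104]],[[-13,18,-10],[0.0142,-0.0512,-0.0104]]])

```text
time: 6.05
eef_pos: [0.419, 0.2427, 0.2021]
tcp_rot: [-0.114, 0.971, 0.023, 0.208]
contact_force: [0.8, -0.0, -2.0]
opening: 0.153
finger_force: 49.6
```

Emit:
step_arm(increments=[[[0,0,0],[0,0,0]],[[0,0,0],[0,0,0]]])

```text
time: 6.22
eef_pos: [0.4176, 0.242, 0.2003]
tcp_rot: [-0.116, 0.972, 0.023, 0.205]
contact_force: [-0.2, 0.6, -2.3]
opening: 0.16
finger_force: 49.6
```

```bash
python3 g.py .075;python3 - <<'E'
from h import *
t=cams.read_camera("top");s=cams.read_camera("side")
k=lambda i,u,v,r:cv2.resize(i[v-r:v+r,u-r:u+r],(400,400),interpolation=cv2.INTER_CUBIC)
cv2.imwrite("pics/p1.png",np.hstack([k(t,200,246,40),k(s,195,185,40)])[:,:,::-1])
E
```

```text
6.2167 F [-0.16  0.6  -2.28] f.n -2.07 q [ 0.34 -0.35  2.29 -0.06  0.78 -1.44] [0.4176 0.242  0.2003]
d now [-0.0023 -0.0038  0.1042] shift mm [ 12.7   6.9 -25.7] rotvec [ 0.0047 -0.003  -0.0026] n [-0.397 -0.095  0.913]
```

View pics/p1.png

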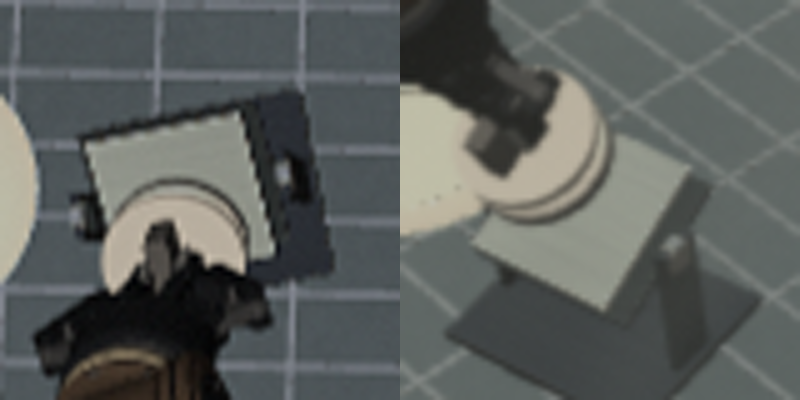

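```bash
cat > o.py <<'E'
from h import *
from scipy.optimize import least_squares
Q={}
for n,(u,v,r) in(("top",(200,246,28)),("side",(195,192,32))):
    g=cv2.imread(f"pics/{n}0.png")[v-r:v+r,u-r:u+r].mean(2).astype(np.uint8)
    g=cv2.resize(g,None,fx=8,fy=8,interpolation=cv2.INTER_CUBIC)
    pl=np.median(g[236-20:256,236-20:256]);th=(pl+70)/2 if n=="top" else pl-28
    m=(g>th).astype(np.uint8)
    m=cv2.morphologyEx(m,cv2.MORPH_OPEN,np.ones((25,25)))
    k,l=cv2.connectedComponents(m);c=cv2.findContours((l==l[len(g)//2,len(g)//2]).astype(np.uint8),0,1)[0][0]
    q=cv2.approxPolyN(cv2.convexHull(c),4).reshape(4,2);q=(q+.5)/8-.5+[u-r,v-r];Q[n]=q;print(n,pl,q.round(1).tolist())
E
python3 o.py
```

```text
top 133.0 [[215.1, 256.6], [184.3, 262.8], [176.3, 234.2], [207.6, 227.9]]
side 141.0 [[212.6, 177.9], [195.3, 206.4], [162.6, 190.2], [162.6, 149.1]]
```

```bash
cat > o2.py <<'E'
from h import *
from scipy.optimize import least_squares
t=[(176.2,234.1),(207.8,227.8),(215.1,256.6),(184.4,263.0)];s=[(184.8,165.2),(213.1,178.2),(195.5,206.8),(168.5,193.4)]
sq=((.05,.05),(.05,-.05),(-.05,-.05),(-.05,.05))
def pose(p):
    M=R.from_euler("ZY",[p[2],-p[3]]).as_matrix();return np.array([p[0],p[1],.097])+.01*M[:,2],M
def res(p,w=True):
    o,M=pose(p);c=[o+M@[a,b,0] for a,b in sq];d=p[4:6]
    return np.concatenate([np.subtract(proj("top",q),u) for q,u in zip(c,t)]+[np.subtract(proj("side",q),u)+d for q,u in zip(c,s)]+[d*.3])
f=least_squares(res,[.464,.257,.23,.42,0,0]);o,M=pose(f.x);print(f.x.round(4),o.round(4),f.fun.round(1))
if __name__=="__main__":
    st=readout.get_state();T=R.from_quat(st['tcp_rot']).as_matrix();p=st['eef_pos'];im=[]
    a=np.linspace(0,2*np.pi,60);ci=np.c_[np.cos(a),np.sin(a),0*a]*.042
    L=[o+(M@np.array([*q,0])) for q in sq]
    cs=[p+T@(x+[0,0,h]) for h in(.004,.034) for x in ci]
    for n,(u,v,r) in(("top",(200,246,40)),("side",(195,185,40))):
        i=cv2.resize(cams.read_camera(n)[v-r:v+r,u-r:u+r,::-1],(400,400),interpolation=cv2.INTER_CUBIC)
        P=lambda X:((np.array([proj(n,x) for x in X])-[u-r,v-r]+.5)*5-.5).round().astype(int).reshape(-1,1,2)
        for X,c in((L,(0,0,255)),(cs[:60],(255,0,0)),(cs[60:],(0,160,0))):cv2.polylines(i,[P(X)],True,c,1)
        im.append(i)
    cv2.imwrite("pics/ov.png",np.hstack(im))
E
python3 o2.py
```

```text
[ 0.4618  0.2591  0.2289  0.4304  0.9375 -0.4371] [0.4577 0.2582 0.1061] [ 0.2  0.4 -0.3  0.  -0.1 -0.3  0.3 -0.2  1.   0.4 -0.6 -0.4 -0.4 -0.2
 -0.1  0.2  0.3 -0.1]
```

View pics/ov.png

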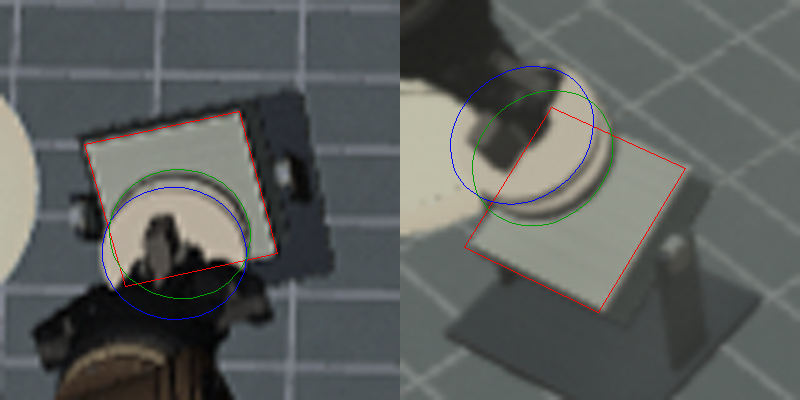

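Run:
```python
from h import *
st=readout.get_state();T=R.from_quat(st['tcp_rot']).as_matrix();p=st['eef_pos'];print(p)
t=cams.read_camera("top").astype(int)
for c in(190,195,199):print(c,t[236:250,c].mean(1).round().tolist())
a=np.linspace(0,2*np.pi,400);ci=np.c_[np.cos(a),np.sin(a),0*a]*.042
for h in(.004,.034):
    q=np.array([proj("top",p+T@(x+[0,0,h])) for x in ci])
    for c in(190,195,199):print(h,c,q[np.abs(q[:,0]-c)<.25][:,1].min().round(2))
for v in(250,254,258):print(v,t[v,176:215].mean(1).round().tolist())
q=np.array([proj("top",p+T@(x+[0,0,.004])) for x in ci]);print(q[:,0].min(),q[:,0].max(),q.mean(0))
```

```text
[0.42196483 0.24139514 0.20510639]
190 [141.0, 142.0, 142.0, 144.0, 114.0, 96.0, 143.0, 146.0, 157.0, 173.0, 173.0, 175.0, 149.0, 75.0]
195 [142.0, 142.0, 143.0, 115.0, 58.0, 138.0, 164.0, 140.0, 173.0, 172.0, 172.0, 174.0, 177.0, 181.0]
199 [139.0, 140.0, 141.0, 144.0, 107.0, 64.0, 134.0, 150.0, 142.0, 173.0, 172.0, 171.0, 171.0, 170.0]
0.004 190 243.02
0.004 195 242.56
0.004 199 243.32
0.034 190 239.8
0.034 195 238.93
0.034 199 239.4
250 [100.0, 38.0, 44.0, 25.0, 35.0, 125.0, 177.0, 172.0, 171.0, 173.0, 171.0, 173.0, 173.0, 107.0, 40.0, 48.0, 48.0, 37.0, 37.0, 153.0, 175.0, 172.0, 170.0, 172.0, 172.0, 172.0, 171.0, 171.0, 171.0, 172.0, 172.0, 112.0, 105.0, 85.0, 142.0, 141.0, 142.0, 123.0, 39.0]
254 [70.0, 59.0, 59.0, 66.0, 149.0, 176.0, 172.0, 171.0, 171.0, 172.0, 172.0, 173.0, 130.0, 71.0, 73.0, 73.0, 76.0, 58.0, 18.0, 28.0, 87.0, 57.0, 89.0, 133.0, 145.0, 176.0, 172.0, 171.0, 171.0, 171.0, 173.0, 173.0, 154.0, 97.0, 140.0, 139.0, 141.0, 144.0, 129.0]
258 [82.0, 83.0, 83.0, 86.0, 134.0, 174.0, 173.0, 171.0, 174.0, 174.0, 97.0, 17.0, 82.0, 45.0, 93.0, 74.0, 77.0, 75.0, 32.0, 33.0, 11.0, 9.0, 11.0, 10.0, 5.0, 6.0, 8.0, 7.0, 6.0, 12.0, 70.0, 139.0, 146.0, 55.0, 55.0, 33.0, 41.0, 42.0, 45.0]
179.89890139309637 208.82522359741583 [194.39651092 255.83859075]
```

```bash
sed -i 's/^F=.*/F=np.array([.4588,.2572,.1061]);yaw,ti=.229,.428/' g.py
python3 - <<'E'
from h import *
for k in range(8):
    s=readout.get_state();print(s['time'],s['eef_pos'].round(4),s['qpos'].round(4),s['contact_force'].round(1));cams.read_camera("top")
E
python3 g.py .06
```

```text
6.4667 [0.4221 0.2414 0.2054] [ 0.3335 -0.3491  2.2858 -0.0625  0.7831 -1.4355] [-0.6  0.5 -1.9]
6.5167 [0.4221 0.2414 0.2055] [ 0.3335 -0.3493  2.2858 -0.0626  0.783  -1.4355] [ 0.4 -0.8 -1.9]
6.5667 [0.4221 0.2415 0.2055] [ 0.3337 -0.3495  2.286  -0.0625  0.783  -1.4353] [-0.8  0.3 -2. ]
6.6167 [0.4219 0.2415 0.2054] [ 0.3339 -0.3497  2.2862 -0.0625  0.783  -1.4353] [-0.4  0.5 -2.1]
6.6667 [0.4218 0.2416 0.2053] [ 0.3342 -0.3498  2.2864 -0.0626  0.7829 -1.4352] [ 0.1 -0.7 -1. ]
6.7167 [0.4216 0.2417 0.2053] [ 0.3345 -0.3499  2.2867 -0.0626  0.7829 -1.4352] [ 0.5 -0.2 -1.7]
6.7667 [0.4215 0.2418 0.2052] [ 0.3347 -0.3501  2.2868 -0.0626  0.7829 -1.4352] [ 0.4  0.2 -2.7]
6.8167 [0.4214 0.2418 0.2052] [ 0.3349 -0.3502  2.287  -0.0626  0.7828 -1.4351] [-0.3 -0.1 -2.1]
6.8667 F [-0.38  0.14 -1.67] f.n -1.38 q [ 0.34 -0.35  2.29 -0.06  0.78 -1.44] [0.4213 0.2419 0.2051]
d now [ 0.0047 -0.0064  0.1067] shift mm [ 13.3   9.6 -44.4] rotvec [ 0.0033 -0.0023 -0.0048] n [-0.404 -0.094  0.91 ]
```

Emit:
step_arm(increments=[[[3,2,-10],[0.001,-0.001,-0.0015]],[[5,3,-15],[0.001,-0.001,-0.0015]],[[5,3,-15],[0.001,0,-0.0015]],[[3,1.5,-8],[0,0,0]],[[1.4,1,-5.5],[0,0,0]],[[0,0,0],[0,0,0]],[[0,0,0],[0,0,0]],[[0,0,0],[0,0,0]]])

```text
time: 7.53
eef_pos: [0.439, 0.2527, 0.1525]
tcp_rot: [-0.112, 0.971, 0.024, 0.212]
contact_force: [-0.1, -0.1, -2.1]
opening: 0.159
finger_force: 49.6
```

Emit:
step_arm(increments=[[[0,0,0],[0,0,0]],[[0,0,0],[0,0,0]],[[0,0,0],[0,0,0]],[[0,0,0],[0,0,0]],[[0,0,0],[0,0,0]],[[0,0,0],[0,0,0]]])

```text
time: 8.03
eef_pos: [0.4385, 0.2525, 0.1516]
tcp_rot: [-0.112, 0.971, 0.024, 0.211]
contact_force: [0.4, -0.4, -2.3]
opening: 0.16
finger_force: 49.6
```

```bash
python3 g.py .04
```

```text
8.0333 F [ 0.39 -0.45 -2.26] f.n -2.18 q [ 0.35 -0.22  2.29 -0.08  0.64 -1.4 ] [0.4385 0.2525 0.1516]
d now [-0.      0.0001  0.05  ] shift mm [ 4.1  0.9 -9.1] rotvec [ 0.0002 -0.0002 -0.0007] n [-0.404 -0.094  0.91 ]
```

Emit:
step_arm(increments=[[[1.6,0.4,-3.6],[0,0,0]],[[1.6,0.4,-3.6],[0,0,0]],[[1.2,0.3,-2.7],[0,0,0]],[[0.8,0.2,-1.8],[0,0,0]],[[0,0,0],[0,0,0]],[[0,0,0],[0,0,0]],[[0,0,0],[0,0,0]],[[0,0,0],[0,0,0]]])

```text
time: 8.7
eef_pos: [0.4438, 0.2539, 0.14]
tcp_rot: [-0.112, 0.971, 0.024, 0.211]
contact_force: [1.0, -0.8, -2.1]
opening: 0.151
finger_force: 49.6
```

```bash
cat > a.py <<'E'
from g import *
W=[];Fz=[]
M=R.from_euler("ZY",[yaw,-ti]).as_matrix()
for k in range(4):
    s=readout.get_state();Fz.append(s['contact_force']@M);W.append(s['wrist_torque']@M);cams.read_camera("side")
print("F plate",np.mean(Fz,0).round(2),"T plate",np.mean(W,0).round(3));go(.034)
E
python3 a.py
```

```text
F plate [-0.81 -0.52 -2.39] T plate [-0.013  0.352 -0.001]
8.9 F [ 0.34  0.25 -2.09] f.n -2.06 q [ 0.34 -0.19  2.29 -0.08  0.61 -1.4 ] [0.4438 0.2539 0.14  ]
d now [0.0001 0.0002 0.0372] shift mm [ 1.3  0.1 -2.9] rotvec [ 0.0002 -0.0001 -0.0007] n [-0.404 -0.094  0.91 ]
```

Emit:
step_arm(increments=[[[0.8,0.2,-1.8],[0,0,0]],[[0.8,0.1,-1.8],[0,0,0]],[[0.8,0.1,-1.8],[0,0,0]],[[0,0,0],[0,0,0]],[[0,0,0],[0,0,0]],[[0,0,0],[0,0,0]]])

```text
time: 9.4
eef_pos: [0.4463, 0.2544, 0.1347]
tcp_rot: [-0.112, 0.971, 0.024, 0.211]
contact_force: [-2.0, -0.1, 0.3]
opening: 0.153
finger_force: 50.1
```

```bash
python3 a.py
```

```text
F plate [-1.15  0.8   1.04] T plate [0.143 0.272 0.007]
9.6 F [-0.67  1.38  0.49] f.n 0.59 q [ 0.34 -0.17  2.29 -0.08  0.6  -1.4 ] [0.4463 0.2544 0.1347]
d now [0.0002 0.0001 0.0313] shift mm [-1.2 -0.4  2.4] rotvec [-0.      0.0002 -0.0007] n [-0.404 -0.094  0.91 ]
```

Emit:
step_arm(increments=[[[0.8,0.2,-1.8],[0,0,0]],[[0.4,0.1,-0.9],[0,0,0]],[[0,0,0],[0,0,0]],[[0,0,0],[0,0,0]],[[0,0,0],[0,0,0]],[[0,0,0],[0,0,0]]])

```text
time: 10.1
eef_pos: [0.4475, 0.2547, 0.132]
tcp_rot: [-0.112, 0.971, 0.024, 0.211]
contact_force: [-3.5, 1.1, 2.9]
opening: 0.155
finger_force: 50.5
```

```bash
python3 a.py; sed -i 's/^o,M=pose(f.x)/&/' o2.py
python3 - <<'E'
from o2 import *
t=cams.read_camera("top");s=cams.read_camera("side")
k=lambda i,u,v,r:cv2.resize(i[v-r:v+r,u-r:u+r],(400,400),interpolation=cv2.INTER_CUBIC)
cv2.imwrite("pics/e1.png",np.hstack([k(t,198,248,28),k(s,192,186,28)])[:,:,::-1])
E
```

```text
F plate [-1.17  1.6   3.77] T plate [0.195 0.238 0.059]
10.3 F [-2.71  0.4   2.98] f.n 3.77 q [ 0.34 -0.16  2.29 -0.08  0.59 -1.4 ] [0.4475 0.2547 0.1319]
d now [0.0002 0.0001 0.0283] shift mm [-2.4 -0.7  5.1] rotvec [ 0.      0.0002 -0.0007] n [-0.404 -0.094  0.91 ]
[ 0.4618  0.2591  0.2289  0.4304  0.9375 -0.4371] [0.4577 0.2582 0.1061] [ 0.2  0.4 -0.3  0.  -0.1 -0.3  0.3 -0.2  1.   0.4 -0.6 -0.4 -0.4 -0.2
 -0.1  0.2  0.3 -0.1]
```

View pics/e1.png

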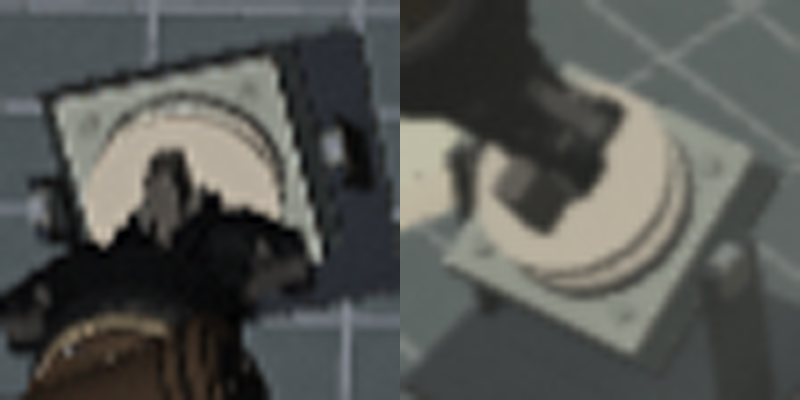

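Emit:
step_arm(increments=[[[0.3,0.1,-0.7],[0,0,0]],[[0,0,0],[0,0,0]],[[0,0,0],[0,0,0]],[[0,0,0],[0,0,0]],[[0,0,0],[0,0,0]],[[0,0,0],[0,0,0]],[[0,0,0],[0,0,0]],[[0,0,0],[0,0,0]]])

```text
time: 11.07
eef_pos: [0.4478, 0.2547, 0.1312]
tcp_rot: [-0.112, 0.971, 0.024, 0.211]
contact_force: [-3.1, 0.9, 4.1]
opening: 0.159
finger_force: 50.6
```

```bash
python3 a.py;  python3 - <<'E'
from h import *
# plate tilt check: plate front/right corner pixels, side view, vs. fit
from g import F,yaw,ti
M=R.from_euler("ZY",[yaw,-ti]).as_matrix();o=np.array([.4577,.2582,.1061])-.007*M[:,2]
q=lambda a,b:tuple((np.array(b)+.5)/(400/56)-.5+np.array(a))
for n,L in(("side",[((.05,-.05),q((164,158),(350,155))),((-.05,-.05),q((164,158),(240,355))),((-.05,.05),q((164,158),(45,262)))]),("top",[((.05,.05),q((170,220),(50,97))),((.05,-.05),q((170,220),(272,55))),((-.05,-.05),q((170,220),(322,262)))])):
    for a,u in L:print(n,a,np.subtract(u,proj(n,o+M@[*a,0])).round(1))
E
```

```text
F plate [-1.04  1.65  4.65] T plate [0.257 0.098 0.058]
11.2667 F [-3.43  0.66  3.5 ] f.n 4.51 q [ 0.34 -0.16  2.29 -0.08  0.59 -1.4 ] [0.4478 0.2547 0.1312]
d now [0.0001 0.0001 0.0275] shift mm [-2.7 -0.7  5.9] rotvec [ 0.0002  0.     -0.0007] n [-0.404 -0.094  0.91 ]
side (0.05, -0.05) [0.2 0. ]
side (-0.05, -0.05) [ 2.1 -0.6]
side (-0.05, 0.05) [ 1.5 -0.7]
top (0.05, 0.05) [-0.2 -0.5]
top (0.05, -0.05) [-0.   0.2]
top (-0.05, -0.05) [-0.5  0.8]
```

```bash
sed -i 's/range(4)/range(14)/; s/^print("F plate".*/W=np.array(W);Fz=np.array(Fz);print("F",Fz.mean(0).round(2),"T",W.mean(0).round(3),"se",(Fz.std(0)\/3.7).round(2),(W.std(0)\/3.7).round(3));go(.0275)/' a.py; python3 a.py
```

```text
F [-0.42  1.66  4.49] T [0.263 0.009 0.044] se [0.16 0.14 0.11] [0.011 0.011 0.007]
11.9667 F [-2.82  1.58  3.32] f.n 4.01 q [ 0.34 -0.16  2.29 -0.08  0.59 -1.4 ] [0.4478 0.2547 0.1312]
d now [0.0001 0.0001 0.0275] shift mm [-0.1 -0.1 -0. ] rotvec [ 0.0001  0.0001 -0.0007] n [-0.404 -0.094  0.91 ]
```

Emit:
step_arm(increments=[[[-0.25,0,-0.1],[0.0017,-0.0073,0]],[[-0.2,-0.1,-0.1],[0.0017,-0.0073,0]],[[0,0,0],[0,0,0]],[[0,0,0],[0,0,0]],[[0,0,0],[0,0,0]],[[0,0,0],[0,0,0]],[[0,0,0],[0,0,0]],[[0,0,0],[0,0,0]]])

```text
time: 12.63
eef_pos: [0.4473, 0.2546, 0.131]
tcp_rot: [-0.112, 0.969, 0.025, 0.218]
contact_force: [-0.6, 1.2, 4.9]
opening: 0.152
finger_force: 50.6
```

```bash
python3 a.py
```

```text
F [1.62 1.55 4.07] T [ 0.135 -0.027  0.034] se [0.15 0.12 0.15] [0.01  0.012 0.009]
13.3333 F [0.28 0.6  4.13] f.n 3.59 q [ 0.34 -0.17  2.3  -0.09  0.57 -1.39] [0.4473 0.2545 0.1309]
d now [-0.0004  0.      0.0275] shift mm [0.4 0.1 0.2] rotvec [-0.0031  0.0145 -0.0006] n [-0.404 -0.094  0.91 ]
```

Emit:
step_arm(increments=[[[0.2,0,-0.4],[0,0,0]],[[0,0,0],[0,0,0]],[[0,0,0],[0,0,0]],[[0,0,0],[0,0,0]],[[0,0,0],[0,0,0]],[[0,0,0],[0,0,0]],[[0,0,0],[0,0,0]],[[0,0,0],[0,0,0]]])

```text
time: 14.0
eef_pos: [0.4475, 0.2546, 0.1305]
tcp_rot: [-0.112, 0.969, 0.025, 0.218]
contact_force: [-0.5, 1.9, 5.6]
opening: 0.156
finger_force: 50.7
```

```bash
python3 a.py
python3 - <<'E'
from h import *
cv2.imwrite("pics/end.png",cams.read_camera("side")[:,:,::-1])
E
```

```text
F [1.77 1.34 4.55] T [ 0.111 -0.062  0.031] se [0.12 0.11 0.11] [0.006 0.005 0.009]
14.7 F [-1.17  1.44  5.34] f.n 5.2 q [ 0.34 -0.17  2.3  -0.09  0.57 -1.39] [0.4475 0.2546 0.1305]
d now [-0.0004  0.      0.0271] shift mm [0.2 0.  0.6] rotvec [-0.0032  0.0145 -0.0007] n [-0.404 -0.094  0.91 ]
```

View pics/end.png

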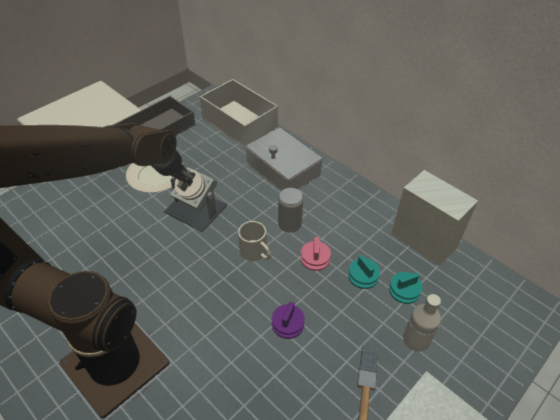

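The lantern sits on the bracket plate at side (190,186), still gripped, with about 6.8 N of press in all. The other things are where they were.

```bash
python3 -c "
from plant import sign_off
print(sign_off())"
```

```text
the job is handed in; nothing more can be done
None
```

I handed the job in with the lantern still gripped and pressed on about the middle of the sprung plate, bar up the slope, at about 6.8 N (roughly 7 mm of sink by force and position). Flushness was judged from the force readings, and the last picture shows the other things where they were.

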